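Make up a padlock set in a row on the locksmith's shelf

ROBOT

A 7-joint arm with a two-finger parallel gripper is mounted at the origin on the work surface. World frame = base frame: x ahead of the robot, y to its left, z up, the work surface at z = 0. Lengths are in m, angles in rad, forces in N, time in s.
With the tool pointing down it reaches from about 0.425 to 0.925 m from the base axis. Payload 6.8 kg.
Tool frame: the origin (TCP) lies between the finger pads; the fingertips stand r.tips_ahead ahead of it and the grasp point (between the pads) lies 5 mm behind it (r.tips_ahead is the distance from the TCP to the fingertips, in m); z points along the fingers, y is the line along which they close (so a half turn about z gives the same grasp; the last joint's range is limited). The gripper opens to 85 mm and grips with 20 to 120 N. Pads are 22 mm wide; open, the fingers measure 114 mm over their backs; the gripper's body (76 mm by 85 mm) begins 54 mm behind the grasp point. The pads swing forward as they close: fully open they stand 13 mm farther back than shut.
Start: joints at [-1.431, 0.477, 0.022, 1.555, -0.011, 1.109, -0.083], TCP at [0.166, 0.654, 0.245] pointing down, gripper open.
Joint ranges: [-2.96, 2.96], [-0.34, 2.1], [-1.41, 1.46], [0.24, 2.44], [-1.37, 4.51], [0.17, 1.92], [-2.96, 2.96]. Speed limits (rad/s): [2.39, 2.39, 3.14, 3.14, 3.14, 3.14, 3.14].

INTERFACE

Orientations are given as a rotation vector (axis times angle).
In Python, from bench import r gives the robot as it stands.
- The arm moves only by the tool move_arm, never from a script. Its argument "rows" is one flat list of numbers, 4 for each row, row after row: the shift along the tool's x, y, z in cm, then the turn about the tool's z in degrees. In form: [tx, ty, tz, twist, tx, ty, tz, twist, ...]. A call has 1 to 10 rows; each row is the pose to reach, as a shift and turn from the pose commanded when the call began, along the tool's axes at that moment; what a row does not reach only later rows make up. A row lasts 1/8 s, in which the tool goes at most 62.5 mm and 10.7 degrees, less where a joint would pass 70% of its speed; a pose out of reach is approached as far as the arm can. A call with a gripper value outside its range is refused whole. "fingers" is the opening, from 0 (shut) to 1 (fully open), set as the call begins (left out, the last holds). The fingers move at their own pace and stop on an object; "newtons" is the grip in N (left out, the last holds). Time passes only in rows, so rows that repeat a pose let the fingers close. It gives the time, the measured TCP pose, the force, the opening and the grip force at its end, in the units of the state.
- r.get_obs(): the state, without advancing time (a new reading comes with each control period).
- r.grab_frame(name): name is "scene" or "top" or "wrist"; returns the picture (400x640x3 uint8, blue, green, red); there is no depth.
- r.camera_params(name): a dict with "fx", "fy", "cx", "cy" (pixels), "k1" (the pictures are not rectified: a ray, as slopes to the right and down, at radius r is drawn at 1 + k1 r^2 times it, then the intrinsics apply), "world_from_camera" (4x4, takes a point from camera to world coordinates). Camera axes: x right, y down, z forward; pixel columns grow to the right and rows downward; lengths in m; the calibration is good to about 2 mm. A picture is of the moment at which its call begins: read the wrist's pose just before it. camera_params takes no time and is no camera call; for the wrist camera it gives the pose at the moment of the call.
- r.hand_in(): hands the job in; it is judged then, once.
The state is a dict: "clock": time; "joints": joint angles; "qvel": joint speeds; "tau": joint torques, N m; "tcp_pos": TCP position; "orientation": TCP orientation; "contact_force": force on the tool from outside, world axes, zero at the start; "moment": the same for the moment, N m; "grip_width": finger opening in m; "gripper_force": force on a finger pad.
Only numpy, scipy, OpenCV 4.12 (cv2) and the standard library are available. Lean on these libraries where they do the work, as an engineer would, in place of code of your own. Each camera call takes 0.05 s, during which the arm holds its last target. There are 200 camera calls.

TASK

Make up the customer's padlock set on the low shelf: beside the small padlock already standing there, towards the free middle of the board, stand the medium padlock, then the large one, then the slim spray can, which you pull out of its upright holder. They must end upright in one straight row along the middle of the board in that order, the padlocks' broad faces parallel to the shelf's front edge, with no more than a finger's width (about 2 cm) between neighbours. Set them down without dropping them, and do not shift the small padlock or the tin at the other end of the shelf.

Things in the scene. Friction and masses are not known exactly. Their poses are not given: they have to be found in the camera images.
- shelf: low plywood shelf fixed to the bench: board 400 long (own y) x 130 deep (own x), its top face 60 above the bench, with a 10 high, 10 wide strip along its rear (+x) edge. Origin: at bench level under the centre of the board; own x points to the rear edge, away from the robot; z up. Row line: own x = 0.
- padlock_small: brass padlock on its base, steel shackle on top: body 44 wide (own y) x 24 thick (own x) x 36 tall; shackle of 9 mm bar rises 26 above it (62 overall), legs 20 apart centre to centre. Origin: centre of the underside; z up; broad faces look along own -x and +x (alike). Stands near either end of the shelf, on its row line, square to it; must stay there.
- padlock_medium: brass padlock on its base, steel shackle on top: body 58 wide (own y) x 27 thick (own x) x 50 tall; shackle of 9 mm bar rises 30 above it (80 overall), legs 34 apart centre to centre. Origin: centre of the underside; z up; broad faces look along own -x and +x (alike). 0.25 to 0.5 kg. Starts on the bench in front of the shelf.
- padlock_large: brass padlock on its base, steel shackle on top: body 80 wide (own y) x 32 thick (own x) x 64 tall; shackle of 9 mm bar rises 36 above it (100 overall), legs 56 apart centre to centre. Origin: centre of the underside; z up; broad faces look along own -x and +x (alike). 0.45 to 0.9 kg. Starts on the bench in front of the shelf.
- can: slim aluminium spray can with a white cap, 35 in diameter (33 at the cap, the top 32), 150 tall, about 0.14 kg. Origin: centre of the underside; z up along the can. Starts upright in the holder, its underside 6 above the bench.
- holder: grey upright round cup fixed to the bench, 52 outside and 44 inside diameter, rim 75 above the bench, inner floor 6 above the bench, on a round foot of 84 diameter and 6 thick. Origin: centre of the underside; z up.
- tin: flat round metal tin, 51 in diameter, 44 tall, standing on the shelf near the other end from the small padlock; stays where it is. Origin: centre of the underside; z up.
There are look-alikes about, which are no part of the job. What is shaped like the padlock_medium but purple or red is not meant.

How it is judged:
By the outcome, as a careful person would: the job done as asked, in the order asked, and still so for the second after the job is handed in, with the robot touching nothing.
It also fails if it takes over 72 s, if anything falls off the work surface, if the arm or the gripper's body presses on something with over 40 N, if the wrist force passes 120 N, or if a joint passes its speed limit or range.

## Working session

There is one attempt and no reset: what is moved stays moved. The work goes in short steps, Python scripts to look and compute and a tool call to move; the robot and the scene stay as the last step left them, time stands still between calls to the robot, and variables do not carry over. Pictures are saved under pics/ and viewed, at most 10 in all, crops included, and the job is handed in when it is done.

Besides the shell and the picture viewer there is one more tool, called after ">>>" by a JSON object that holds its "fn" and its "kwargs". move_arm: Moves the arm, as the interface text tells. Its arguments: {"type":"object","properties":{"rows":{"type":"array"},"fingers":{"type":"number"},"newtons":{"type":"number"}},"required":["rows"]}

```bash
ls; mkdir -p pics; cat > h.py <<'E'
import numpy as np, cv2, json
from bench import r
def cam(n):
    p=r.camera_params(n); return {k:(np.array(v).tolist() if k=='world_from_camera' else float(v)) for k,v in p.items() if k in('fx','fy','cx','cy','k1','world_from_camera')}
def grab(n,name):
    p=cam(n); im=np.ascontiguousarray(r.grab_frame(n)); cv2.imwrite(f'pics/{name}.png',im); json.dump(p,open(f'pics/{name}.json','w')); return im
def load(name): return cv2.imread(f'pics/{name}.png'), json.load(open(f'pics/{name}.json'))
def ray(p,uv):
    K=np.array([[p['fx'],0,p['cx']],[0,p['fy'],p['cy']],[0,0,1.]])
    s=cv2.undistortPoints(np.array([[uv]],float),K,np.array([p['k1'],0,0,0.]))[0,0]
    T=np.array(p['world_from_camera']); d=T[:3,:3]@[s[0],s[1],1]; return T[:3,3],d/np.linalg.norm(d)
def atz(p,uv,z):
    o,d=ray(p,uv); return o+d*(z-o[2])/d[2]
def proj(p,X):
    T=np.array(p['world_from_camera']); c=(np.array(X)-T[:3,3])@T[:3,:3]; x=c[...,:2]/c[...,2:]; q=(x**2).sum(-1,keepdims=True)
    return x*(1+p['k1']*q)*[p['fx'],p['fy']]+[p['cx'],p['cy']]
def tri(*L):
    A=np.zeros((3,3));b=np.zeros(3)
    for p,uv in L:
        o,d=ray(p,uv);M=np.eye(3)-np.outer(d,d);A+=M;b+=M@o
    return np.linalg.solve(A,b)
E
python3 - <<'E'
from h import *
np.set_printoptions(precision=4,suppress=True)
a=grab('scene','s0');b=grab('top','t0')
for n in('scene','top'): print(cam(n))
print(r.get_obs(), r.tips_ahead)
E
```

```text
pics
{'fx': 364.67801059660303, 'fy': 364.67801059660303, 'cx': 316.8459705222973, 'cy': 203.36405072670823, 'k1': 0.0017820737232033105, 'world_from_camera': [[-0.5257276984470328, 0.6234619999140861, -0.5787102226060243, 1.0239822867499626], [0.850646711787969, 0.382715691694594, -0.360456475951043, 0.37491217154562595], [-0.0032494322430238398, -0.681779901429968, -0.7315501399058314, 0.7467911546835075], [0.0, 0.0, 0.0, 1.0]]}
{'fx': 500.1799140316225, 'fy': 500.1799140316225, 'cx': 329.6209737747713, 'cy': 202.73541811445435, 'k1': -0.02506523828340226, 'world_from_camera': [[0.014765598797219736, -0.9870249916438829, 0.1598863438901271, 0.2809549849558176], [-0.9997400579140613, -0.017351588879432726, -0.014789826413735788, 0.048342033739487485], [0.017372210399049133, -0.1596264020572774, -0.9870246289085696, 1.365563676224211], [0.0, 0.0, 0.0, 1.0]]}
{'clock': 0.1, 'joints': array([-1.4311,  0.4777,  0.0223,  1.5564, -0.0115,  1.1093, -0.0831]), 'qvel': array([ 0.0003, -0.0019, -0.0009, -0.0028,  0.0003,  0.0002, -0.0022]), 'tau': array([  0.0037, -59.7759,   1.6131, -28.1954,   0.0127,   0.005 ,
        -0.    ]), 'tcp_pos': array([0.1654, 0.6539, 0.2444]), 'orientation': array([-0.3882, -3.1174,  0.0025]), 'contact_force': array([-1.0618,  0.6667, -0.4761]), 'moment': array([ 0.0249, -0.0443,  0.0226]), 'gripper_force': 0.0, 'grip_width': 0.08546428947751572} 0.014
```

View pics/s0.png

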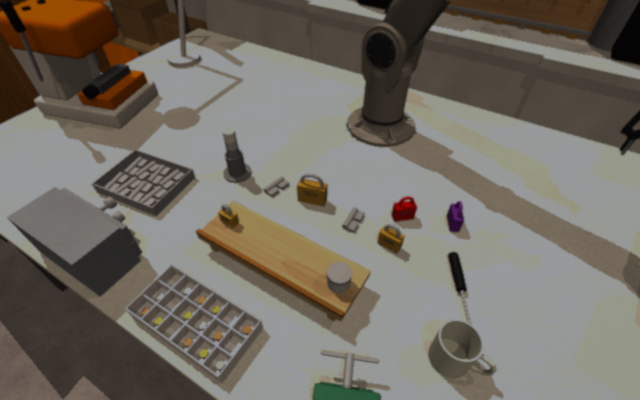

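View pics/t0.png

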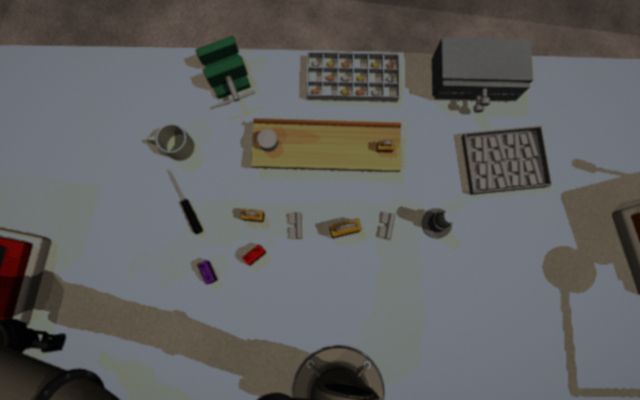

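Top view: brass candidates are medium at (252,215), large at (345,228) and small on the shelf at (385,146). Look-alikes are red (254,254) and purple (207,271). The holder with the can is at (437,222) and the tin at (267,139). By description I choose the brass (252,215), and check it in close crops.

```bash
python3 - <<'E'
from h import *
a,_=load('s0');b,_=load('t0')
g=lambda im:np.clip(255*(im/255.)**0.6,0,255).astype(np.uint8)
cv2.imwrite('pics/tc.png',g(cv2.resize(b[110:260,225:465],None,fx=3.33,fy=3.33,interpolation=cv2.INTER_CUBIC)))
cv2.imwrite('pics/sc.png',g(cv2.resize(a[120:310,190:420],None,fx=3.1,fy=3.1,interpolation=cv2.INTER_CUBIC)))
E
```

```text
(no output)
```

View pics/tc.png

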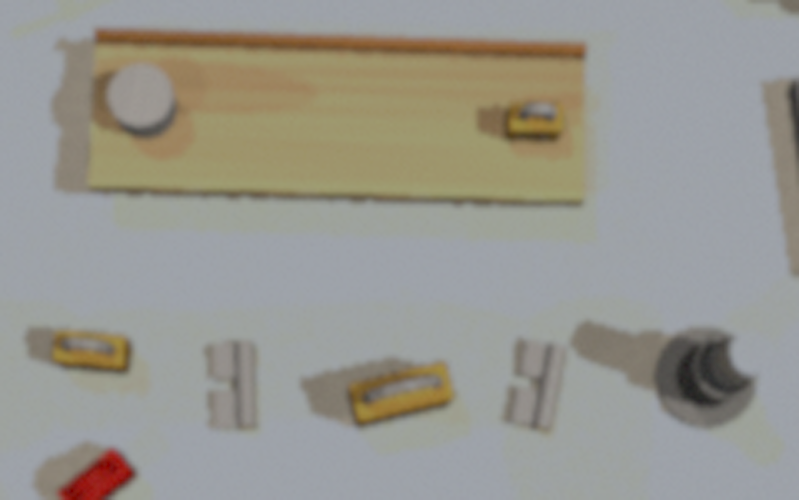

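View pics/sc.png

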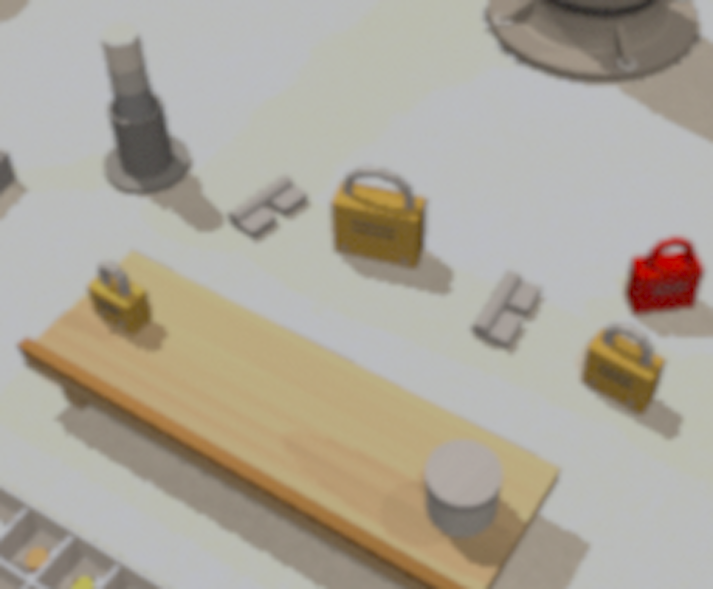

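Crops confirm the choice: brass medium with its centre at top px (252,215), brass large at (345,228), the can's cap in the scene crop at (122,38), and flat grey hinges beside the large one. Next, rough two-view positions.

```bash
python3 - <<'E'
from h import *
np.set_printoptions(precision=4,suppress=True)
_,ps=load('s0');_,pt=load('t0')
T=lambda u,v:(225+(u+.5)/3.33-.5,110+(v+.5)/3.33-.5)
S=lambda u,v:(190+(u+.5)/3.1-.5,120+(v+.5)/3.1-.5)
print('holder foot top z.006',atz(pt,T(704,377),.006))
pairs={'shelf FL':((89,188),(557,473)),'shelf FR':((582,202),(135,252)),'tin top':((141,97),(463,466)),
'small body top':((534,112),(119,283)),'med shackle top':((90,343),(630,331)),'large shackle top':((402,385),(379,175))}
for k,(t,s) in pairs.items():
  print(k,tri((pt,T(*t)),(ps,S(*s))))
# padlock body-top corners
for k,c,z in(('med',[(56,331),(130,333),(128,367),(53,363)],.05),('large',[(349,392),(447,364),(453,397),(357,425)],.064),('small',[(511,100),(564,100),(563,130),(507,130)],.096)):
  P=np.array([atz(pt,T(*q),z) for q in c]);print(k,P.mean(0))
a=atz(pt,T(89,188),.06);b=atz(pt,T(582,202),.06);print(a,b,np.linalg.norm(a-b),np.degrees(np.arctan2(-(a-b)[0],(a-b)[1])))
print('can cap scene at z.156',atz(ps,S(122,36),.156))
print(cam('wrist'))
E
```

```text
holder foot top z.006 [ 0.4503 -0.2655  0.006 ]
shelf FL [0.59   0.2407 0.0506]
shelf FR [ 0.5843 -0.1571  0.0555]
tin top [0.6511 0.1954 0.1039]
small body top [ 0.645  -0.112   0.1008]
med shackle top [0.46   0.2342 0.0716]
large shackle top [ 0.4292 -0.0113  0.0917]
med [0.4594 0.2333 0.05  ]
large [ 0.4253 -0.013   0.064 ]
small [ 0.6451 -0.1157  0.096 ]
[0.5879 0.2392 0.06  ] [ 0.5838 -0.157   0.06  ] 0.39628633759889464 -0.5900776792884184
can cap scene at z.156 [ 0.4537 -0.2604  0.156 ]
{'fx': 285.73031988087564, 'fy': 285.73031988087564, 'cx': 314.96786981391443, 'cy': 198.84783749812243, 'k1': -0.003305040796589982, 'world_from_camera': [[0.24425954308639666, 0.9258073688539015, 0.28847528730731387, 0.09076660888636047], [0.9697083980309142, -0.23267832703908636, -0.07433988777639405, 0.6726466228660994], [-0.0017024686603721538, 0.2978951357476396, -0.9545970823852085, 0.3736206227722388], [0.0, 0.0, 0.0, 1.0]]}
```

>>> {"fn": "move_arm", "kwargs": {"rows": [-39.1,-34.9,-2.5,76,-39.1,-34.9,-2.5,76,-39.1,-34.9,-2.5,76,-39.1,-34.9,-2.5,76,-39.1,-34.9,-2.5,76,-39.1,-34.9,-2.5,76,-39.1,-34.9,-2.5,76,-39.1,-34.9,-2.5,76,-39.1,-34.9,-2.5,76,-39.1,-34.9,-2.5,76]}}

```text
clock: 1.35
tcp_pos: [0.4599, 0.218, 0.2703]
orientation: [2.23, 2.212, -0.0]
contact_force: [-0.1, 0.5, 0.2]
grip_width: 0.0853
gripper_force: 0.0
```

```bash
python3 -c "
from h import *
grab('wrist','w0')"
```

>>> {"fn": "move_arm", "kwargs": {"rows": [-18,4,0,0,-18,4,0,0,-18,4,0,0,-18,4,0,0,-18,4,0,0]}}

```text
clock: 2.02
tcp_pos: [0.498, 0.0419, 0.27]
orientation: [-2.222, -2.219, 0.0]
contact_force: [0.6, 0.2, 0.1]
grip_width: 0.0855
gripper_force: 0.0
```

```bash
python3 -c "
from h import *
grab('wrist','w1')"
```

>>> {"fn": "move_arm", "kwargs": {"rows": [-32,4,0,0,-32,4,0,0,-32,4,0,0,-32,4,0,0,-32,4,0,0,-32,4,0,0,-32,4,0,0]}}

```text
clock: 2.95
tcp_pos: [0.5379, -0.2785, 0.2696]
orientation: [-2.223, -2.218, -0.0]
contact_force: [0.3, 0.5, -0.9]
grip_width: 0.0853
gripper_force: 0.0
```

```bash
python3 - <<'E'
from h import *
grab('wrist','w2')
c=[]
for n in('w0','w1','w2'):
    im,p=load(n); print(np.round(np.array(p['world_from_camera'])[:3,3],3)); c.append(im)
g=np.clip(255*(np.vstack(c[:2])/255.)**0.6,0,255).astype(np.uint8)
cv2.imwrite('pics/w01.png',cv2.resize(g,(480,600),interpolation=cv2.INTER_AREA))
cv2.imwrite('pics/w1v.png',np.clip(255*(c[1]/255.)**0.6,0,255).astype(np.uint8))
E
```

```text
[0.46  0.294 0.399]
[0.497 0.118 0.399]
[ 0.537 -0.202  0.399]
```

View pics/w1v.png

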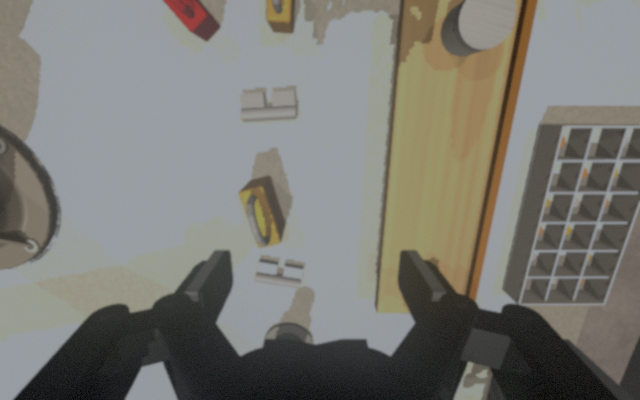

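View w1 shows medium at (280,10), large at (262,215), tin at (485,25) and shelf front edge from (400,30) to (378,310). I fit box models to the brass silhouettes across views, with z free as a check.

```bash
cat > fit.py <<'E'
from h import *
from scipy.optimize import minimize
def mask(im):
    h=cv2.cvtColor(im,cv2.COLOR_BGR2HSV); return ((h[...,0]>14)&(h[...,0]<32)&(h[...,1]>125)&(h[...,2]>50)).astype(np.uint8)
def box(x,y,z,a,w,t,h):
    P=np.array([(i*t/2,j*w/2,k*h) for i in(-1,1) for j in(-1,1) for k in(0,1)]);c,s=np.cos(a),np.sin(a)
    return P@np.array([[c,s,0],[-s,c,0],[0,0,1]])+[x,y,z]
def hullpx(name,X0,rad=40):
    im,p=load(name); uv=proj(p,np.array(X0)); m=mask(im); Z=np.zeros_like(m); cv2.circle(Z,tuple(int(v) for v in uv),rad,1,-1); m&=Z
    m=cv2.morphologyEx(m,cv2.MORPH_CLOSE,np.ones((3,3),np.uint8))
    n,l,st,_=cv2.connectedComponentsWithStats(m); 
    if n<2: return None
    k=1+st[1:,4].argmax(); q=np.argwhere(l==k)[:,::-1]
    return p,q,st[k]
F=8
def poly(P): return cv2.convexHull(P.astype(np.float32))
def fit(views,dims,x0,rad=40,freez=True):
    D=[]
    for n in views:
        o=hullpx(n,[x0[0],x0[1],dims[2]/2],rad)
        if o is None: continue
        p,q,st=o; print(n,st)
        e=np.array([[-.5,-.5],[.5,-.5],[.5,.5],[-.5,.5]]); c=(q[:,None]+e*0.5).reshape(-1,2); D.append((p,poly(c)))
    def cost(v,pr=False):
        x,y,z,a=v[0],v[1],(v[3]*.1 if freez else 0),v[2]; s=0;L=[]
        for p,H in D:
            M=poly(proj(p,box(x,y,z,a,*dims))); i=cv2.intersectConvexConvex(M,H)[0]; u=cv2.contourArea(M)+cv2.contourArea(H)-i; s+=1-i/u;L.append(round(i/u,3))
        if pr: print(L)
        return s
    best=min((minimize(cost,[x0[0]+dx,x0[1],x0[2]+da,0],method='Nelder-Mead',options=dict(initial_simplex=None,xatol=1e-5,fatol=1e-6,maxiter=2000)) for dx in(0,.004) for da in(-.15,0,.15)),key=lambda r:r.fun)
    cost(best.x,True); v=best.x; print('x %.4f y %.4f yaw %.2f deg z %.4f'%(v[0],v[1],np.degrees(v[2]),v[3]*.1))
E
python3 - <<'E'
from fit import *
fit(['w0','t0','s0'],(.058,.027,.05),[.4594,.2333,0.])
fit(['w0','w1','t0','s0'],(.08,.032,.064),[.4253,-.013,.2],55)
# shelf edges etc: view w2 montage
im,_=load('w2');cv2.imwrite('pics/w2v.png',np.clip(255*(cv2.resize(im[:260],(800,325))/255.)**.6,0,255).astype(np.uint8))
E
```

```text
w0 [304 133  23  47 618]
t0 [240 210  24  11 171]
s0 [379 227  25  26 391]
[0.876, 0.773, 0.822]
x 0.4591 y 0.2375 yaw -5.28 deg z -0.0058
w0 [278 307  32  36 569]
w1 [240 186  40  59 955]
t0 [330 219  31  18 299]
s0 [298 180  29  26 616]
[0.367, 0.541, 1.145, 0.841]
x 0.4292 y -0.0141 yaw 15.07 deg z -0.0039
```

View pics/w2v.png

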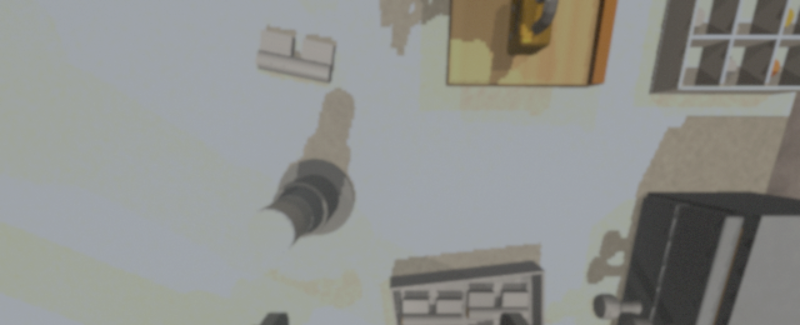

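>>> {"fn": "move_arm", "kwargs": {"rows": [15,4,0,0,15,4,0,0,15,4,0,0,15,4,0,0]}}

```text
clock: 3.5
tcp_pos: [0.5788, -0.1232, 0.2698]
orientation: [-2.212, -2.228, -0.002]
contact_force: [0.2, -0.1, -0.1]
grip_width: 0.0858
gripper_force: 0.0
```

```bash
cat > fit2.py <<'E'
from fit import *
def mask(im):
    h=cv2.cvtColor(im,cv2.COLOR_BGR2HSV); return ((h[...,0]>12)&(h[...,0]<34)&(h[...,1]>110)&(h[...,2]>25)).astype(np.uint8)
import fit as _f; _f.mask=mask
def fit(views,dims,x0,rad=40,zb=0.):
    D=[];S=6
    for n in views:
        p,q,st=hullpx(n,[x0[0],x0[1],zb+dims[2]/2],rad); print(n,st,end=' ')
        o=q.min(0)-8; sz=(np.ptp(q,axis=0)+17)*S
        M=np.zeros((sz[1],sz[0]),np.uint8)
        e=np.array([[-.5,-.5],[.5,-.5],[.5,.5],[-.5,.5]])*.6; c=cv2.convexHull((q[:,None]+e).reshape(-1,2).astype(np.float32))[:,0]
        cv2.fillConvexPoly(M,np.round((c-o+.5)*S*16).astype(np.int32),1,shift=4); D.append((p,o,M))
    def cost(v,pr=False):
        s=0;L=[]
        for p,o,M in D:
            R=np.zeros_like(M); H=cv2.convexHull(proj(p,box(v[0],v[1],zb+v[3]*.1,v[2],*dims)).astype(np.float32))[:,0]
            cv2.fillConvexPoly(R,np.round((H-o+.5)*S*16).astype(np.int32),1,shift=4); i=(R&M).sum()/max(1,(R|M).sum()); s+=1-i;L.append(round(float(i),3))
        if pr: print(L)
        return s
    x0=np.array(list(x0)+[0.]); d=np.diag([.006,.006,.15,.05])
    best=min((minimize(cost,x0+k,method='Nelder-Mead',options=dict(initial_simplex=np.vstack([x0+k,x0+k+d]),xatol=1e-5,fatol=1e-5,maxiter=600)) for k in([0,0,0,0],[.003,-.003,.1,0],[0,0,-.1,0])),key=lambda r:r.fun)
    v=best.x; cost(v,True); print('x %.4f y %.4f yaw %.2f deg z %.4f'%(v[0],v[1],np.degrees(v[2]),zb+v[3]*.1)); return v
E
python3 - <<'E'
from fit2 import *
np.set_printoptions(precision=4,suppress=True)
im=grab('wrist','w3');cv2.imwrite('pics/w3v.png',np.clip(255*(cv2.resize(im[:300,200:520],(800,750))[:600]/255.)**.6,0,255).astype(np.uint8))
fit(['w0','t0','s0'],(.058,.027,.05),[.4594,.2333,0.])
fit(['w0'],(.058,.027,.05),[.4594,.2333,0.])
fit(['w1','t0','s0'],(.08,.032,.064),[.4253,-.013,.2],55)
fit(['w1'],(.08,.032,.064),[.4253,-.013,.2],55)
_,p=load('w2');print('foot',atz(p,(252.3,157.1),.006))
print('cap', [atz(p,(u,v),.156) for u,v in((223.5,180),)])
_,p1=load('w1')
print('shelf FR',atz(p1,(378,311),.06),atz(p,(357.5,67),.06),tri((p1,(378,311)),(p,(357.5,67))))
print('front edge',atz(p1,(400,30),.06))
E
```

```text
w0 [304 133  24  48 689] t0 [240 209  24  13 189] s0 [378 227  26  26 437] [0.915, 0.843, 0.874]
x 0.4596 y 0.2376 yaw -4.35 deg z -0.0028
w0 [304 133  24  48 689] [0.958]
x 0.4591 y 0.2330 yaw -4.59 deg z -0.0234
w1 [ 240  185   41   60 1029] t0 [329 219  32  19 321] s0 [297 179  30  27 631] [0.56, 0.936, 0.878]
x 0.4297 y -0.0123 yaw 14.45 deg z -0.0024
w1 [ 240  185   41   60 1029] [0.747]
x 0.3901 y -0.0652 yaw 21.12 deg z -0.1553
foot [ 0.4503 -0.2646  0.006 ]
cap [array([ 0.4571, -0.2609,  0.156 ])]
shelf FR [ 0.5862 -0.1544  0.06  ] [ 0.5831 -0.1581  0.06  ] [ 0.5854 -0.1573  0.0564]
front edge [0.5863 0.1981 0.06  ]
```

View pics/w3v.png

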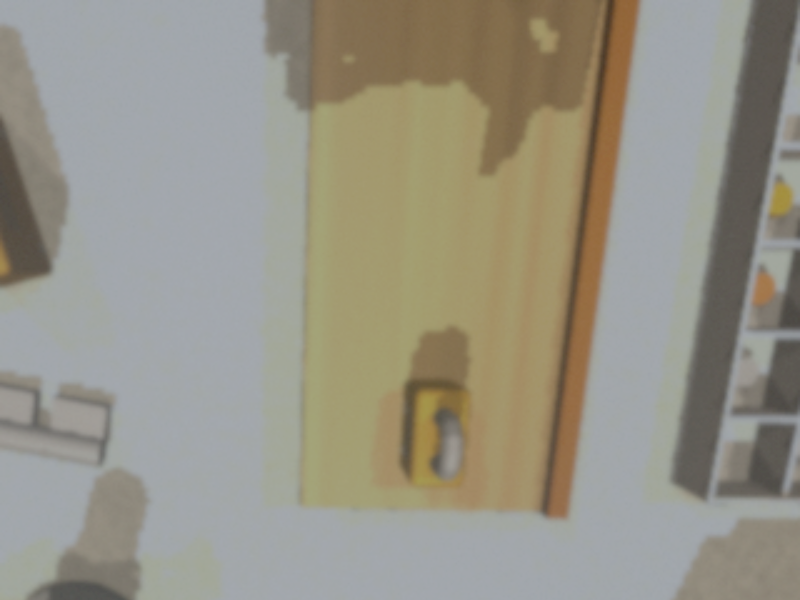

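```bash
python3 - <<'E'
from fit2 import *
np.set_printoptions(precision=4,suppress=True)
im,p=load('w1')
pr=proj(p,box(.4297,-.0123,0,np.radians(14.5),.08,.032,.064)); print(pr.min(0),pr.max(0))
_,q,st=hullpx('w1',[.43,-.012,.032],55); print(st)
v=im.copy()
for a in cv2.convexHull(pr.astype(np.float32))[:,0]: cv2.circle(v,tuple(int(round(k)) for k in a),1,(255,0,255),-1)
for a in q[::7]: v[a[1],a[0]]=(255,255,0)
a=cv2.resize(v[165:265,220:310],None,fx=5,fy=5,interpolation=cv2.INTER_NEAREST)
m,pm=load('w0'); v=m.copy(); _,q,_=hullpx('w0',[.46,.235,.025]); pr=proj(pm,box(.4596,.236,0,np.radians(-4.5),.058,.027,.05))
for k in cv2.convexHull(pr.astype(np.float32))[:,0]: cv2.circle(v,tuple(int(round(t)) for t in k),1,(255,0,255),-1)
for k in q[::7]: v[k[1],k[0]]=(255,255,0)
b=cv2.resize(v[115:195,290:350],None,fx=5,fy=5,interpolation=cv2.INTER_NEAREST); b=np.vstack([b,np.zeros((100,300,3),np.uint8)])
cv2.imwrite('pics/dbg.png',np.clip(255*(np.hstack([a,b])/255.)**.5,0,255).astype(np.uint8))
_,p3=load('w3'); C=lambda u,v:(200+u/2.5,v/2.5)
print('front',[atz(p3,C(u,v),.06) for u,v in((302,495),(306,300),(310,110))])
print('strip top front? at z.07',[atz(p3,C(u,v),.07) for u,v in((550,515),(590,230),(613,30))],'right',[atz(p3,C(u,v),.06) for u,v in((302,507),(545,513))])
print('small',atz(p3,C(440.5,438),.096))
for k in((413,390),(468,388),(466,486),(411,484)): print(atz(p3,C(*k),.096))
E
```

```text
[238.99   174.0623] [287.3491 249.0433]
[ 240  185   41   60 1029]
front [array([ 0.5852, -0.1513,  0.06  ]), array([ 0.5857, -0.0579,  0.06  ]), array([0.5862, 0.0203, 0.06  ])]
strip top front? at z.07 [array([ 0.7057, -0.1574,  0.07  ]), array([ 0.7079, -0.0273,  0.07  ]), array([0.7072, 0.0482, 0.07  ])] right [array([ 0.5853, -0.1576,  0.06  ]), array([ 0.707 , -0.1597,  0.06  ])]
small [ 0.6441 -0.1139  0.096 ]
[ 0.6309 -0.0932  0.096 ]
[ 0.6542 -0.0922  0.096 ]
[ 0.6569 -0.1355  0.096 ]
[ 0.6325 -0.1348  0.096 ]
```

View pics/dbg.png

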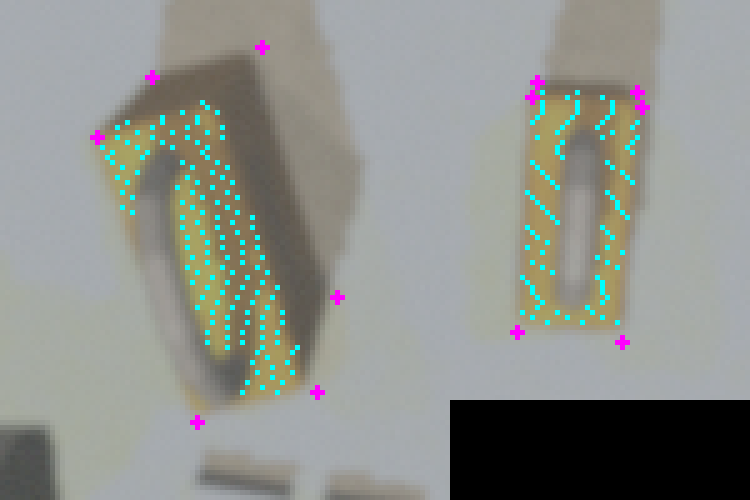

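```bash
python3 - <<'E'
from h import *
np.set_printoptions(precision=4,suppress=True)
_,p1=load('w1');_,p0=load('w0');_,pt=load('t0');_,ps=load('s0')
L=[(219.5+u/5,164.5+v/5) for u,v in((97,138),(205,100),(305,383),(200,408))]
M=[(289.5+(u-450)/5,114.5+v/5) for u,v in((529,96),(637,98),(625,327),(519,326))]
for n,p,K,z in(('L',p1,L,.064),('M',p0,M,.05)):
  P=np.array([atz(p,k,z) for k in K]); print(n,P[:,:2].tolist(),P.mean(0)); 
  e=P[0]-P[3]+P[1]-P[2]; print('yaw',np.degrees(np.arctan2(-e[0],e[1])),np.linalg.norm(P[0]-P[3]),np.linalg.norm(P[1]-P[2]),np.linalg.norm(P[0]-P[1]))
# stereo height: top-face centre px in top cam
T=lambda u,v:(225+(u+.5)/3.33-.5,110+(v+.5)/3.33-.5)
S=lambda u,v:(190+(u+.5)/3.1-.5,120+(v+.5)/3.1-.5)
lc=np.mean(L,0);mc=np.mean(M,0)
print(tri((p1,lc),(pt,T(402,394)),(ps,S(380,197))),tri((p0,mc),(pt,T(92,348)),(ps,S(624,352))))
E
```

```text
L [[0.40405188087368027, 0.02201009965486489], [0.4309850835837753, 0.03158231732778796], [0.45247899057611723, -0.04366081248744458], [0.42498043662240437, -0.050800647976534635]] [ 0.4281 -0.0102  0.064 ]
yaw 15.988805549121391 0.07575889001543518 0.07825290168541599 0.02858364496352575
M [[0.4477453489124142, 0.2664642786558197], [0.4735887353867648, 0.26581509072551446], [0.4708784782665115, 0.20955770811157406], [0.4442665489989388, 0.2099986909627113]] [0.4591 0.238  0.05  ]
yaw -3.1426705783645077 0.056572649242952286 0.05632262948610591 0.025851539014757004
[ 0.4262 -0.0121  0.0613] [0.4596 0.2358 0.0447]
```

```bash
cat > go.py <<'E'
import sys
from h import *
from scipy.spatial.transform import Rotation as R
o=r.get_obs(); Rm=R.from_rotvec(o['orientation']).as_matrix(); P=np.array(o['tcp_pos'])
print('at',np.round(P,4),'yaw %.2f'%np.degrees(np.arctan2(Rm[1,1],Rm[0,1])),'w %.4f'%o['grip_width'])
for a in sys.argv[1:]:
    x,y,z,w=map(float,a.split(',')); d=Rm.T@(np.array([x,y,z])-P); t=np.degrees(np.arctan2(Rm[1,1],Rm[0,1]))-w
    print(a,np.round(d*100,2),round((t+180)%360-180,1))
E
python3 go.py .4595,.237,.27,-4 .4595,.237,.12,-4 .4595,.237,.031,-4
```

```text
at [ 0.5781 -0.1262  0.2701] yaw 0.18 w 0.0850
.4595,.237,.27,-4 [ 36.36 -11.74   0.06] 4.2
.4595,.237,.12,-4 [ 36.34 -11.73  15.06] 4.2
.4595,.237,.031,-4 [ 36.33 -11.73  23.96] 4.2
```

>>> {"fn": "move_arm", "kwargs": {"rows": [36.4,-11.7,0,4,36.4,-11.7,0,4,36.4,-11.7,0,4,36.4,-11.7,0,4,36.4,-11.7,0,4,36.4,-11.7,0,4,36.4,-11.7,12,4,36.4,-11.7,12,4,36.4,-11.7,12,4,36.4,-11.7,12,4]}}

```text
clock: 4.8
tcp_pos: [0.4634, 0.2338, 0.1522]
orientation: [2.302, 2.137, 0.003]
contact_force: [1.1, 0.4, 0.2]
grip_width: 0.0855
gripper_force: 0.0
```

```bash
python3 go.py .4595,.237,.031,-4;  python3 - <<'E'
from h import *
im=grab('wrist','w4');cv2.imwrite('pics/w4v.png',np.clip(255*(cv2.resize(im[:300,200:440],(640,800))[200:800]/255.)**.6,0,255).astype(np.uint8))
_,p=load('w4'); from fit2 import *
print(np.round(proj(p,box(.4595,.237,0,np.radians(-4),.058,.027,.05)),1).tolist())
fit(['w4'],(.058,.027,.05),[.4595,.237,-.07],70)
E
```

```text
at [0.4634 0.2338 0.1522] yaw -4.28 w 0.0855
.4595,.237,.031,-4 [ 0.28 -0.43 12.12] -0.3
[[298.9, 212.0], [295.9, 231.4], [297.7, 156.7], [294.2, 166.2], [324.7, 211.9], [326.6, 231.3], [325.0, 156.6], [327.1, 166.1]]
w4 [ 295  164   32   66 1364] [0.9]
x 0.4586 y 0.2303 yaw -4.34 deg z -0.0195
```

>>> {"fn": "move_arm", "kwargs": {"rows": [0.35,-0.4,5,0,0.35,-0.4,9,0,0.35,-0.4,11,0,0.35,-0.4,12.1,0,0.35,-0.4,12.1,0]}}

```text
clock: 5.48
tcp_pos: [0.4593, 0.2383, 0.0304]
orientation: [2.302, 2.138, 0.003]
contact_force: [-0.2, -0.0, -0.8]
grip_width: 0.0856
gripper_force: 0.0
```

>>> {"fn": "move_arm", "kwargs": {"rows": [0,0,0,0,0,0,0,0,0,0,0,0,0,0,0,0,0,0,0,0,0,0,0,0,0,0,0,0,0,0,0,0], "fingers": 0, "newtons": 50}}

```text
clock: 6.48
tcp_pos: [0.4589, 0.2382, 0.0299]
orientation: [2.301, 2.138, 0.002]
contact_force: [-0.4, -0.3, 6.7]
grip_width: 0.0263
gripper_force: 49.8
```

```bash
python3 go.py .4595,.2375,.2,-4 .648,-.0535,.2,-0.4
```

```text
at [0.4589 0.2382 0.0299] yaw -4.21 w 0.0263
.4595,.2375,.2,-4 [ -0.05   0.08 -17.01] -0.2
.648,-.0535,.2,-0.4 [-27.69  21.01 -17.02] -3.8
```

>>> {"fn": "move_arm", "kwargs": {"rows": [0,0,-3,0,0,0,-9,0,0,0,-15,0,-5.5,4.2,-17,-1,-11,8.4,-17,-2,-16,12.2,-17,-3,-21,16,-17,-3.8,-26,19.8,-17,-3.8,-27.7,21,-17,-3.8,-27.7,21,-17,-3.8]}}

```text
clock: 7.72
tcp_pos: [0.6473, -0.0582, 0.1984]
orientation: [2.235, 2.207, -0.004]
contact_force: [0.1, 1.3, -4.3]
grip_width: 0.0267
gripper_force: 50.4
```

>>> {"fn": "move_arm", "kwargs": {"rows": [0,0,0,0,0,0,0,0,0,0,0,0]}}

```text
clock: 8.1
tcp_pos: [0.6471, -0.0522, 0.1992]
orientation: [-2.227, -2.215, -0.0]
contact_force: [-0.6, 0.8, -2.3]
grip_width: 0.0268
gripper_force: 50.4
```

```bash
python3 go.py .648,-.0535,.1,-.4 .648,-.0535,.0905,-.4; python3 - <<'E'
from h import *
im=grab('wrist','w5');v=cv2.resize(im[60:330,240:480],None,fx=2.2,fy=2.2,interpolation=cv2.INTER_CUBIC);cv2.imwrite('pics/w5v.png',np.clip(255*(v/255.)**.6,0,255).astype(np.uint8))
_,p=load('w5');print(r.get_obs()['contact_force'])
E
```

```text
at [ 0.6471 -0.0522  0.1992] yaw -0.29 w 0.0268
.648,-.0535,.1,-.4 [-0.13  0.09  9.92] 0.1
.648,-.0535,.0905,-.4 [-0.13  0.09 10.87] 0.1
[-0.57864368 -0.06981401 -3.18328239]
```

View pics/w5v.png

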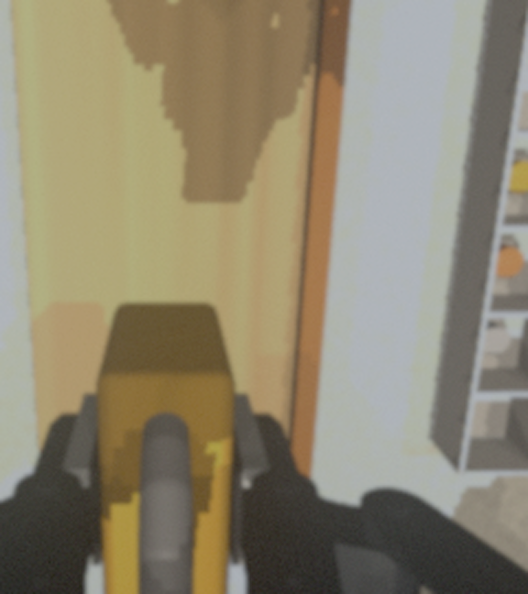

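```bash
python3 - <<'E'
from h import *
np.set_printoptions(precision=4,suppress=True)
_,p=load('w5');C=lambda u,v:(240+(u+.5)/2.2-.5,60+(v+.5)/2.2-.5)
print('lock +y top edge',atz(p,C(166,374),.219),atz(p,C(100,374),.219),atz(p,C(233,374),.219))
print('+y bottom edge',atz(p,C(167,304),.169))
print('front',[atz(p,C(u,v),.06) for u,v in((14,20),(24,200),(38,430))])
print('strip front z.07',[atz(p,C(u,v),.07) for u,v in((322,20),(309,200),(292,430))],'rear z.07',[atz(p,C(u,v),.07) for u,v in((348,20),(333,200),(312,430))])
E
```

```text
lock +y top edge [ 0.6466 -0.0238  0.219 ] [ 0.6342 -0.0237  0.219 ] [ 0.6593 -0.0238  0.219 ]
+y bottom edge [ 0.6469 -0.0253  0.169 ]
front [array([0.5872, 0.0578, 0.06  ]), array([ 0.5862, -0.0125,  0.06  ]), array([ 0.5851, -0.1216,  0.06  ])]
strip front z.07 [array([0.7057, 0.0561, 0.07  ]), array([ 0.7051, -0.0115,  0.07  ]), array([ 0.704 , -0.1166,  0.07  ])] rear z.07 [array([0.7155, 0.056 , 0.07  ]), array([ 0.7149, -0.0116,  0.07  ]), array([ 0.7132, -0.1166,  0.07  ])]
```

>>> {"fn": "move_arm", "kwargs": {"rows": [-0.1,0.1,4,0.3,-0.1,0.1,7,0.3,-0.1,0.1,9,0.3,-0.1,0.1,10,0.3,-0.1,0.1,10.6,0.3,-0.1,0.1,10.6,0.3,-0.1,0.1,10.6,0.3]}}

```text
clock: 9.02
tcp_pos: [0.6491, -0.0548, 0.0942]
orientation: [2.234, 2.207, 0.002]
contact_force: [-0.1, 0.3, -2.3]
grip_width: 0.0261
gripper_force: 50.5
```

```bash
python3 go.py .648,-.053,.0895,-.6; python3 -c "
from h import *
print(r.get_obs()['contact_force'])"
```

```text
at [ 0.6491 -0.0548  0.0942] yaw -0.70 w 0.0261
.648,-.053,.0895,-.6 [ 0.18 -0.11  0.47] -0.1
[-0.08684259  0.26140425 -2.25394036]
```

>>> {"fn": "move_arm", "kwargs": {"rows": [0.1,-0.1,0.15,0,0.1,-0.1,0.3,0,0.1,-0.1,0.4,0,0.1,-0.1,0.4,0]}}

```text
clock: 9.52
tcp_pos: [0.6475, -0.0536, 0.09]
orientation: [-2.235, -2.208, -0.001]
contact_force: [-3.2, 1.4, 5.6]
grip_width: 0.0266
gripper_force: 51.4
```

>>> {"fn": "move_arm", "kwargs": {"rows": [0,0,0,0,0,0,0,0,0,0,0,0,0,0,0,0], "fingers": 1}}

```text
clock: 10.02
tcp_pos: [0.6475, -0.0538, 0.0892]
orientation: [2.235, 2.208, -0.0]
contact_force: [-0.7, -0.6, 0.3]
grip_width: 0.0855
gripper_force: 0.0
```

>>> {"fn": "move_arm", "kwargs": {"rows": [0,0,-4,0,0,0,-9,0,0,0,-14,0,0,0,-16,0,6,0,-16,0,6,0,-16,0,6,0,-16,0]}}

```text
clock: 10.9
tcp_pos: [0.6477, 0.0067, 0.2484]
orientation: [-2.233, -2.209, 0.002]
contact_force: [0.9, -0.3, 1.0]
grip_width: 0.0852
gripper_force: 0.0
```

```bash
python3 - <<'E'
from h import *
grab('wrist','w6')
E
python3 go.py .428,-.011,.25,16 .428,-.011,.15,16
```

```text
at [0.6477 0.0055 0.2486] yaw -0.73 w 0.0856
.428,-.011,.25,16 [ -1.93 -21.95  -0.11] -16.7
.428,-.011,.15,16 [ -1.93 -21.94   9.89] -16.7
```

```bash
python3 - <<'E'
from h import *
im,p=load('w6'); h=cv2.cvtColor(im,cv2.COLOR_BGR2HSV)
# scan along y on medium top face beside shackle (x=.638), z=.11 ; report against y at that height
for x,z,ys in((.6375,.11,np.arange(-.02,-.09,-.0015)),(.636,.096,np.arange(-.085,-.145,-.0015))):
    for y in ys:
        u=proj(p,np.array([x,y,z])); print('%.4f'%y,h[tuple(np.round(u[::-1]).astype(int))],end='; ')
    print('\n')
for y,z in((-.03,.11),(-.075,.11),(-.098,.096),(-.13,.096)):
    for x in np.arange(.620,.680,.0015):
        u=proj(p,np.array([x,y,z])); print('%.4f'%x,h[tuple(np.round(u[::-1]).astype(int))],end='; ')
    print('\n')
E
```

```text
-0.0200 [ 19 161  54]; -0.0215 [ 19 159  53]; -0.0230 [ 19 168  56]; -0.0245 [ 18 173  68]; -0.0260 [ 20 192 109]; -0.0275 [ 22 190 121]; -0.0290 [ 23 190 125]; -0.0305 [ 23 192 126]; -0.0320 [ 24 190 125]; -0.0335 [ 23 192 126]; -0.0350 [ 23 191 127]; -0.0365 [ 23 190 125]; -0.0380 [ 23 188 126]; -0.0395 [ 24 188 125]; -0.0410 [ 24 188 125]; -0.0425 [ 24 188 125]; -0.0440 [ 24 188 125]; -0.0455 [ 25 189 124]; -0.0470 [ 25 188 125]; -0.0485 [ 25 182 126]; -0.0500 [ 25 188 125]; -0.0515 [ 25 186 125]; -0.0530 [ 25 183 127]; -0.0545 [ 25 184 125]; -0.0560 [ 25 184 125]; -0.0575 [ 25 182 125]; -0.0590 [ 25 182 125]; -0.0605 [ 25 182 126]; -0.0620 [ 25 184 125]; -0.0635 [ 25 182 126]; -0.0650 [ 26 182 126]; -0.0665 [ 26 178 126]; -0.0680 [ 26 182 126]; -0.0695 [ 26 178 126]; -0.0710 [ 26 178 126]; -0.0725 [ 27 180 125]; -0.0740 [ 27 183 124]; -0.0755 [ 28 181 124]; -0.0770 [ 29 175 125]; -0.0785 [ 30 177 124]; -0.0800 [ 29 176 116]; -0.0815 [ 26 174 101]; -0.0830 [ 20 173  87]; -0.0845 [ 22 181 113]; -0.0860 [ 26 179 121]; -0.0875 [ 30 176 123]; -0.0890 [ 31 171 127]; 

-0.0850 [ 28 177 
[... 3794 characters left out ...]
111]; 0.6335 [ 22 169 118]; 0.6350 [ 24 175 124]; 0.6365 [ 26 169 118]; 0.6380 [ 24 142 106]; 0.6395 [23 85 96]; 0.6410 [22 40 96]; 0.6425 [ 18  28 111]; 0.6440 [ 17  33 109]; 0.6455 [ 16  33 101]; 0.6470 [21 78 88]; 0.6485 [ 22 139 103]; 0.6500 [ 23 170 117]; 0.6515 [ 23 179 124]; 0.6530 [ 21 178 119]; 0.6545 [ 19 155 112]; 0.6560 [ 21 112 112]; 0.6575 [ 24  86 125]; 0.6590 [ 21  86 125]; 0.6605 [ 20  85 126]; 0.6620 [ 20  84 124]; 0.6635 [ 19  88 124]; 0.6650 [ 19  88 124]; 0.6665 [ 18  90 125]; 0.6680 [ 17  93 124]; 0.6695 [ 19  87 123]; 0.6710 [ 20  84 124]; 0.6725 [ 20  84 124]; 0.6740 [ 20  81 126]; 0.6755 [ 21  82 125]; 0.6770 [ 22  82 124]; 0.6785 [ 19  86 125]; 0.6800 [ 20  86 124];
```

>>> {"fn": "move_arm", "kwargs": {"rows": [-1.9,-6,0,-5,-1.9,-12,0,-11,-1.9,-18,0,-16.7,-1.9,-21.9,3,-16.7,-1.9,-21.9,8,-16.7,-1.9,-21.9,9,-16.7,-1.9,-21.9,9,-16.7]}}

```text
clock: 11.82
tcp_pos: [0.4294, -0.0109, 0.1595]
orientation: [-1.893, -2.507, 0.002]
contact_force: [0.1, 0.5, 0.7]
grip_width: 0.0853
gripper_force: 0.0
```

```bash
python3 go.py .428,-.011,.048,16; python3 - <<'E'
from fit2 import *
im=grab('wrist','w7');_,p=load('w7');h=cv2.cvtColor(im,cv2.COLOR_BGR2HSV)
# scan over own axes at top face z=.064
a=np.radians(16);ex=np.array([np.cos(a),np.sin(a),0]);ey=np.array([-np.sin(a),np.cos(a),0]);c=np.array([.428,-.011,.064])
def scan(o,d,ts):
    s=''
    for t in ts:
        u=proj(p,o+d*t); 
        k=tuple(np.round(u[::-1]).astype(int)); 
        if k[0]<400: s+='%d:%d/%d '%(round(t*1000),h[k][1],h[k][2])
    print(s)
for off in(-.012,.012): scan(c+ex*off,ey,np.arange(.03,.052,.001)); scan(c+ex*off,ey,np.arange(-.052,-.03,.001))
for off in(.034,.0,-.034):
    scan(c+ey*off,ex,np.arange(-.024,-.008,.001)); scan(c+ey*off,ex,np.arange(.008,.024,.001))
E
```

```text
at [ 0.4294 -0.0109  0.1595] yaw 15.90 w 0.0853
.428,-.011,.048,16 [ 0.04 -0.12 11.15] -0.1
30:167/110 31:172/108 32:168/109 33:170/108 34:170/108 35:170/108 36:170/108 37:172/108 38:172/98 39:162/85 40:108/52 41:92/47 42:75/51 43:70/55 44:50/66 45:37/76 46:20/89 47:14/108 48:20/116 49:24/119 50:23/120 51:24/118 
-52:12/108 -51:24/117 -50:26/118 -49:24/117 -48:22/118 -47:20/116 -46:20/115 -45:18/115 -44:18/116 -43:22/116 -42:22/117 -41:16/113 -40:17/105 -39:88/104 -38:148/107 -37:168/108 -36:175/108 -35:169/110 -34:168/108 -33:173/109 -32:171/109 -31:173/109 
30:163/80 31:166/80 32:168/85 33:163/89 34:172/92 35:174/95 36:172/98 37:174/98 38:172/89 39:156/72 40:106/48 41:111/46 42:104/44 43:98/47 44:92/50 45:81/57 46:70/66 47:56/86 48:53/87 49:55/88 50:57/89 51:55/88 
-52:23/120 -51:22/117 -50:21/119 -49:20/117 -48:16/115 -47:18/116 -46:16/115 -45:11/112 -44:11/113 -43:11/113 -42:11/112 -41:9/109 -40:44/104 -39:109/103 -38:164/104 -37:175/105 -36:179/104 -35:179/104 -34:177/104 -33:178/102 -32:178/102 -31:166/95 
-24:9/112 -23:13/114 -22:23/113 -21:29/114 -20:29/113 -19:23/113 -18:18/
[... 236 characters left out ...]
1:54/89 22:54/90 23:50/87 
-24:32/113 -23:27/112 -22:29/114 -21:23/112 -20:18/111 -19:20/113 -18:25/111 -17:33/107 -16:66/97 -15:130/96 -14:179/107 -13:178/109 -12:175/109 -11:174/110 -10:178/109 -9:171/109 
8:155/69 9:157/70 10:158/68 11:161/68 12:159/69 13:150/73 14:163/75 15:106/72 16:70/73 17:56/78 18:54/80 19:49/83 20:16/96 21:10/105 22:9/109 23:12/110 
-24:19/118 -23:22/117 -22:18/116 -21:20/116 -20:18/116 -19:18/115 -18:7/105 -17:35/95 -16:124/97 -15:168/102 -14:172/108 -13:172/108 -12:168/108 -11:175/108 -10:166/109 -9:171/109 
8:183/106 9:185/105 10:180/106 11:178/106 12:177/104 13:156/90 14:89/86 15:19/92 16:7/106 17:14/110 18:13/114 19:13/114 20:11/114 21:9/112 22:14/113 23:13/115
```

>>> {"fn": "move_arm", "kwargs": {"rows": [0,-0.1,5,-0.6,0,-0.1,8.5,-0.6,0,-0.1,10.3,-0.6,0,-0.1,11.1,-0.6,0,-0.1,11.1,-0.6]}}

```text
clock: 12.5
tcp_pos: [0.429, -0.0104, 0.0488]
orientation: [1.877, 2.518, 0.001]
contact_force: [0.3, -0.1, 0.1]
grip_width: 0.0854
gripper_force: 0.0
```

>>> {"fn": "move_arm", "kwargs": {"rows": [0,0,0,0,0,0,0,0,0,0,0,0,0,0,0,0,0,0,0,0,0,0,0,0,0,0,0,0,0,0,0,0], "fingers": 0, "newtons": 80}}

```text
clock: 13.5
tcp_pos: [0.4284, -0.0102, 0.049]
orientation: [1.878, 2.518, 0.002]
contact_force: [-1.9, 0.5, 11.0]
grip_width: 0.0311
gripper_force: 78.6
```

```bash
python3 go.py .648,.0235,.22,-.5
```

```text
at [ 0.4284 -0.0102  0.049 ] yaw 16.57 w 0.0311
.648,.0235,.22,-.5 [ -3.02  22.03 -17.08] 17.1
```

>>> {"fn": "move_arm", "kwargs": {"rows": [0,0,-3,0,0,0,-8,0,0,0,-13,0,0,0,-17,0,-0.7,5,-17,4,-1.4,10,-17,9,-2.1,15,-17,14,-2.7,19.5,-17,17.1,-3,22,-17,17.1,-3,22,-17,17.1]}}

```text
clock: 14.75
tcp_pos: [0.6478, 0.0247, 0.2164]
orientation: [-2.229, -2.213, 0.004]
contact_force: [-0.7, -0.0, -7.4]
grip_width: 0.0308
gripper_force: 81.8
```

>>> {"fn": "move_arm", "kwargs": {"rows": [0,0,0,0,0,0,0,0,0,0,0,0,0,0,0,0]}}

```text
clock: 15.25
tcp_pos: [0.6472, 0.0238, 0.2185]
orientation: [-2.231, -2.212, -0.001]
contact_force: [0.1, 0.3, -6.3]
grip_width: 0.031
gripper_force: 81.8
```

```bash
python3 go.py .648,.0235,.113,-.5;python3 - <<'E'
from fit2 import *
im=grab('wrist','w8');_,p=load('w8');h=cv2.cvtColor(im,cv2.COLOR_BGR2HSV);o=r.get_obs();t=np.array(o['tcp_pos']);print(o['contact_force'])
c=np.array([t[0],t[1],t[2]-.049+.064])
for off in(-.011,.011):
    s=''
    for k in range(30,55):
        u=proj(p,c+[off,k/1000,0]);q=h[tuple(np.round(u[::-1]).astype(int))];s+='%d:%d/%d/%d '%(k,*q)
    print(s)
E
```

```text
at [0.6472 0.0238 0.2185] yaw -0.50 w 0.0310
.648,.0235,.113,-.5 [-0.04  0.08 10.55] 0.0
[-0.51426735 -0.40129509 -6.51979764]
30:18/191/91 31:17/188/91 32:17/189/93 33:17/186/92 34:18/184/93 35:18/186/93 36:17/186/92 37:17/185/91 38:18/176/81 39:17/166/63 40:18/161/54 41:18/159/56 42:19/159/56 43:19/165/54 44:17/152/57 45:19/161/54 46:19/158/55 47:19/143/75 48:23/129/105 49:24/121/120 50:24/124/130 51:24/118/134 52:23/118/136 53:23/122/134 54:24/119/135 
30:18/201/94 31:18/199/95 32:18/196/95 33:17/197/96 34:18/206/93 35:18/196/95 36:18/193/95 37:17/194/88 38:17/184/72 39:17/176/58 40:17/173/56 41:17/165/54 42:17/178/56 43:17/170/54 44:17/175/54 45:18/162/55 46:19/162/60 47:20/148/81 48:21/138/105 49:21/132/124 50:21/129/132 51:20/133/136 52:20/130/133 53:20/131/136 54:20/133/134
```

>>> {"fn": "move_arm", "kwargs": {"rows": [0.05,0.1,4,0,0.05,0.1,7,0,0.05,0.1,9,0,0.05,0.1,10,0,0.05,0.1,10.5,0,0.05,0.1,10.5,0,0.05,0.1,10.5,0]}}

```text
clock: 16.18
tcp_pos: [0.6491, 0.0243, 0.1142]
orientation: [2.23, 2.211, 0.002]
contact_force: [0.2, -1.3, -5.9]
grip_width: 0.0308
gripper_force: 81.8
```

>>> {"fn": "move_arm", "kwargs": {"rows": [0,-0.1,0.2,0,0,-0.1,0.35,0,0,-0.1,0.45,0,0,-0.1,0.5,0,0,-0.1,0.5,0]}}

```text
clock: 16.8
tcp_pos: [0.6474, 0.0244, 0.1092]
orientation: [-2.231, -2.211, -0.001]
contact_force: [-4.3, 1.1, 5.5]
grip_width: 0.0311
gripper_force: 83.3
```

>>> {"fn": "move_arm", "kwargs": {"rows": [0,0,0,0,0,0,0,0,0,0,0,0,0,0,0,0], "fingers": 1}}

```text
clock: 17.3
tcp_pos: [0.6476, 0.0242, 0.1083]
orientation: [2.231, 2.211, 0.0]
contact_force: [-1.0, -0.2, -0.2]
grip_width: 0.0854
gripper_force: 0.0
```

>>> {"fn": "move_arm", "kwargs": {"rows": [0,0,-4,0,0,0,-9,0,0,0,-14,0,0,0,-17,0,4,0,-17,0,4,0,-17,0,4,0,-17,0]}}

```text
clock: 18.18
tcp_pos: [0.6476, 0.064, 0.278]
orientation: [2.231, 2.212, -0.001]
contact_force: [0.4, -1.3, 0.0]
grip_width: 0.0853
gripper_force: 0.0
```

```bash
cat > chk.py <<'E'
from fit2 import *
import sys
im,p=load(sys.argv[1]);h=cv2.cvtColor(im,cv2.COLOR_BGR2HSV)
def sc(a,b,n,z):
    s=''
    for t in np.linspace(0,1,n):
        q=np.array([*(np.array(a)+t*(np.array(b)-a)),z]);u=proj(p,q);s+='%d,%d:%d/%d '%(*np.round(q[:2]*1000),*h[tuple(np.round(u[::-1]).astype(int))][1:])
    print(s,'\n')
E
python3 - <<'E'
from h import *
grab('wrist','w9')
E
python3 - w9 <<'E'
exec(open('chk.py').read())
sc((.636,.07),(.636,.055),16,.124); sc((.637,-.012),(.637,-.035),24,.11)
for y in(.055,-.005): sc((.622,y),(.676,y),55,.124)
sc((.637,-.028),(.637,-.03),2,.11)
E
python3 go.py .453,-.262,.28,0
```

```text
636,70:150/51 636,69:150/51 636,68:153/50 636,67:153/50 636,66:156/49 636,65:158/50 636,64:166/57 636,63:179/74 636,62:186/96 636,61:190/110 636,60:185/117 636,59:190/117 636,58:183/117 636,57:182/118 636,56:184/118 636,55:182/119  

637,-12:187/116 637,-13:184/119 637,-14:184/119 637,-15:182/119 637,-16:182/119 637,-17:184/118 637,-18:185/117 637,-19:185/117 637,-20:181/117 637,-21:183/117 637,-22:185/110 637,-23:185/110 637,-24:192/93 637,-25:191/91 637,-26:192/101 637,-27:192/101 637,-28:181/114 637,-29:185/116 637,-30:182/118 637,-31:182/118 637,-32:183/117 637,-33:179/118 637,-34:179/118 637,-35:179/118  

622,55:141/119 623,55:141/119 624,55:140/120 625,55:143/118 626,55:140/120 627,55:145/120 628,55:141/119 629,55:144/117 630,55:142/115 631,55:150/107 632,55:167/107 633,55:182/112 634,55:187/117 635,55:182/118 636,55:182/119 637,55:183/117 638,55:188/118 639,55:180/119 640,55:182/118 641,55:186/118 642,55:183/113 643,55:184/100 644,55:179/80 645,55:148/69 646,55:148/69 647,55:142/61 648,55:138/61 649,55:142/63 650,55:161/68 651,55:171/76 652,55:181/83 653,55:192/85 654,55:193/
[... 556 characters left out ...]
,-5:187/116 638,-5:184/118 639,-5:175/112 640,-5:175/112 641,-5:142/99 642,-5:82/87 643,-5:52/88 644,-5:38/94 645,-5:39/98 646,-5:37/96 647,-5:42/90 648,-5:44/81 649,-5:66/73 650,-5:120/85 651,-5:120/85 652,-5:164/101 653,-5:179/114 654,-5:187/117 655,-5:186/119 656,-5:189/119 657,-5:185/120 658,-5:191/116 659,-5:193/107 660,-5:186/92 661,-5:157/78 662,-5:146/77 663,-5:146/77 664,-5:144/83 665,-5:145/100 666,-5:144/113 667,-5:146/117 668,-5:146/119 669,-5:144/119 670,-5:143/118 671,-5:140/120 672,-5:140/118 673,-5:136/118 674,-5:136/118 675,-5:137/119 676,-5:137/119  

637,-28:181/114 637,-30:182/118  

at [0.6476 0.0632 0.278 ] yaw -0.56 w 0.0854
.453,-.262,.28,0 [-32.71 -19.14  -0.16] -0.6
```

>>> {"fn": "move_arm", "kwargs": {"rows": [-5,-3,0,0,-11,-6.4,0,0,-16,-9.4,0,0,-21,-12.3,0,0,-26,-15.2,0,0,-32.7,-19.1,0,-0.6,-32.7,-19.1,0,-0.6,-32.7,-19.1,0,-0.6,-32.7,-19.1,0,-0.6]}}

```text
clock: 19.35
tcp_pos: [0.4549, -0.2596, 0.278]
orientation: [-2.217, -2.225, -0.0]
contact_force: [0.2, -0.1, 0.6]
grip_width: 0.0851
gripper_force: 0.0
```

```bash
python3 - <<'E'
from h import *
im=grab('wrist','wa');_,p=load('wa')
g=cv2.cvtColor(im,cv2.COLOR_BGR2GRAY)
u=proj(p,np.array([.4535,-.262,.156]));print('pred cap',u, 'foot',proj(p,np.array([.4503,-.2646,.006])),'rim',proj(p,np.array([.4503,-.2646,.075])))
print('pred dia',proj(p,np.array([.4695,-.262,.156]))-u)
x,y=np.round(u).astype(int)
print(g[y-40:y+45:3,x-45:x+46:3])
E
python3 go.py .453,-.262,.28,0
```

```text
pred cap [314.40579029 198.80942896] foot [312.46085724 169.18679861] rim [311.91638526 180.67570335]
pred dia [17.3666937   0.08516125]
[[111 110 111 111 109 100  75  71  72  65  35  31  32  31  33  32  32  33
   30  35  42  42  57  70  92 111 111 109 110 110 110]
 [111 111 110 110 110  89  72  72  69  44  33  35  39  42  40  44  42  35
   32  30  40  48  68  70  81 109 110 110 110 111 110]
 [111 112 111 111 108  82  74  68  63  38  52  46  36  33  34  33  34  38
   41  35  33  48  69  71  75 107 111 111 111 110 110]
 [110 111 112 111 108  79  67  64  56  54  55  35  33  34  35  34  37  30
   33  43  35  55  68  69  76 108 111 109 110 109 111]
 [111 111 111 112 109  76  64  65  58  59  35  33  35  36  37  37  34  34
   32  34  44  56  67  66  79 109 109 110 112 110 112]
 [110 111 110 109 108  79  64  63  65  37  30  37  41  43  44  42  42  40
   33  32  43  57  66  66  87 109 110 111 110 111 112]
 [110 111 110 110 108  88  65  65  59  31  37  40  44  44  45  45  41  41
   40  31  42  64  65  65  96 109 110 110 109 110 111]
 [109 111 110 107 107  98  67  63  50  30  39  45  48  50  5
[... 2166 characters left out ...]
 110 109 110 111 109 111 110 111 111 111
  109 110 111 109 108 110 111 111 110 110 109 108 108]
 [107 108 108 107 106 106 108 110 111 111 110 110 111 110 110 111 110 111
  111 110 108 110 110 109 109 111 109 109 110 110 108]
 [108 109 108 109 107 109 109 110 111 109 111 110 110 110 110 110 111 111
  110 111 111 110 110 109 111 110 111 109 110 107 104]
 [107 107 109 109 108 110 111 110 112 110 109 110 111 111 109 111 109 110
  112 111 112 111 110 110 110 109 111 110 108 109 103]
 [106 108 108 109 110 112 111 111 109 110 111 111 110 110 110 110 110 110
  110 110 110 108 110 110 109 111 109 110 109 109 105]]
at [ 0.455  -0.2595  0.278 ] yaw 0.26 w 0.0858
.453,-.262,.28,0 [-0.25 -0.2  -0.2 ] 0.3
```

```bash
python3 - <<'E'
from h import *
_,p=load('wa');print(atz(p,(311,203),.156))
E
python3 go.py .4505,-.2655,.16,0 .4505,-.2655,.109,0
```

```text
[ 0.4503651  -0.26607902  0.156     ]
at [ 0.455  -0.2595  0.278 ] yaw 0.26 w 0.0858
.4505,-.2655,.16,0 [-0.61 -0.45 11.8 ] 0.3
.4505,-.2655,.109,0 [-0.61 -0.45 16.9 ] 0.3
```

>>> {"fn": "move_arm", "kwargs": {"rows": [-0.6,-0.4,3,0.3,-0.6,-0.4,6,0.3,-0.6,-0.4,7,0.3,-0.6,-0.4,7,0.3]}}

```text
clock: 19.9
tcp_pos: [0.4504, -0.2663, 0.2081]
orientation: [-2.223, -2.219, 0.001]
contact_force: [0.4, 0.2, 1.2]
grip_width: 0.0857
gripper_force: 0.0
```

```bash
python3 go.py .4505,-.2655,.109,0;  python3 - <<'E'
from h import *
im=grab('wrist','wb');_,p=load('wb')
g=cv2.cvtColor(im,cv2.COLOR_BGR2GRAY)
u=proj(p,np.array([.4504,-.266,.156]));print(u,proj(p,np.array([.4664,-.266,.156])),proj(p,np.array([.4504,-.250,.156])))
x,y=np.round(u).astype(int)
print(g[y-36:y+6:3,x-36:x+37:3])
E
```

```text
at [ 0.4504 -0.2663  0.2081] yaw -0.12 w 0.0857
.4505,-.2655,.109,0 [0.08 0.02 9.91] -0.1
[316.28107201 225.53301681] [339.64933066 225.52796493] [316.28945285 203.34253873]
[[107  97  63  60  54  29  32  37  36  38  39  41  45  44  44  41  38  39
   33  33  66  63  72 107 111]
 [108 107  76  59  49  32  39  36  38  42  44  46  46  47  47  46  43  39
   37  32  65  64  91 112 110]
 [107 107  97  64  53  33  39  39  42  43  44  45  47  47  47  46  47  44
   40  33  63  74 109 111 111]
 [106 107 102  91  57  38  38  41  44  44  44  45  48  46  46  47  46  48
   43  45  70 104 111 111 110]
 [107 107 107 105  74  44  41  41  44  48  59  74  78  74  62  53  48  47
   44  54  82 110 111 111 112]
 [106 107 107 108  98  48  40  48  79 103 105 108 109 108 106  93  81  54
   45  58 102 112 112 110 112]
 [106 105 105 108 107  57  58  92 106 111 111 113 112 110 111 111 109  89
   61  68 110 111 111 110 112]
 [104 104 105 107 103  62  96 112 110 112 112 110 111 112 112 110 112 109
   92  66 109 111 113 112 111]
 [107 107 109 109 100  93 109 112 111 111 112 112 110 111 111 112 111 111
  108  97 105 111 110 111 111]
 [111 109 112 111  98 106 113 112 112 113 111 113 111 112 114 112 112 112
  111 107 106 110 111 111 112]
 [111 110 109 105 103 111 112 112 113 113 111 111 111 110 112 111 111 114
  112 108 107 111 111 111 111]
 [112 108 104 108 107 112 112 112 113 112 112 112 112 113 112 111 110 111
  110 112 107 112 112 112 111]
 [108 109 104 107 109 113 112 113 113 113 113 113 113 111 113 113 111 112
  111 110 111 113 111 110 112]
 [108 109 110 107 110 114 112 113 114 113 111 113 111 112 112 111 112 112
  112 112 112 112 112 111 111]]
```

>>> {"fn": "move_arm", "kwargs": {"rows": [0,0,4,0,0,0,7,0,0,0,9,0,0,0,9.9,0,0,0,9.9,0]}}

```text
clock: 20.58
tcp_pos: [0.4505, -0.2672, 0.1098]
orientation: [2.225, 2.218, 0.0]
contact_force: [-0.1, 0.6, 0.1]
grip_width: 0.0856
gripper_force: 0.0
```

>>> {"fn": "move_arm", "kwargs": {"rows": [0,0,0,0,0,0,0,0,0,0,0,0,0,0,0,0,0,0,0,0,0,0,0,0,0,0,0,0], "fingers": 0, "newtons": 30}}

```text
clock: 21.45
tcp_pos: [0.4504, -0.2673, 0.1098]
orientation: [2.225, 2.217, 0.001]
contact_force: [-0.4, -0.2, 5.9]
grip_width: 0.0331
gripper_force: 29.7
```

```bash
python3 go.py .6485,.0895,.3,-.6
```

```text
at [ 0.4504 -0.2673  0.1098] yaw -0.20 w 0.0331
.6485,.0895,.3,-.6 [ 35.75  19.7  -19.  ] 0.4
```

>>> {"fn": "move_arm", "kwargs": {"rows": [0,0,-3,0,0,0,-8,0,0,0,-13,0,0,0,-18,0,0,0,-19,0,5,2.8,-19,0,10,5.6,-19,0,15,8.4,-19,0,20,11.2,-19,0,25,14,-19,0]}}

```text
clock: 22.7
tcp_pos: [0.5907, -0.0156, 0.2978]
orientation: [-2.224, -2.216, 0.003]
contact_force: [0.3, -0.6, -0.7]
grip_width: 0.0335
gripper_force: 30.7
```

>>> {"fn": "move_arm", "kwargs": {"rows": [5,2.8,0,0.4,9,5,0,0.4,10.7,5.7,0,0.4,10.7,5.7,0,0.4,10.7,5.7,0,0.4,10.7,5.7,0,0.4]}}

```text
clock: 23.45
tcp_pos: [0.6477, 0.087, 0.2996]
orientation: [2.236, 2.206, -0.0]
contact_force: [1.0, 0.2, -1.1]
grip_width: 0.0331
gripper_force: 30.5
```

```bash
python3 - <<'E'
from h import *
grab('scene','s1')
print(r.get_obs()['contact_force'])
E
python3 go.py .6485,.0885,.168,-.6
```

```text
[ 0.12552795 -0.4982236  -0.79300768]
at [0.6479 0.0875 0.2997] yaw -0.74 w 0.0334
.6485,.0885,.168,-.6 [ 0.1   0.06 13.17] -0.1
```

>>> {"fn": "move_arm", "kwargs": {"rows": [0.1,0,4,0,0.1,0,8,0,0.1,0,11,0,0.1,0,12.5,0,0.1,0,13.1,0,0.1,0,13.1,0,0.1,0,13.1,0]}}

```text
clock: 24.38
tcp_pos: [0.649, 0.0902, 0.1695]
orientation: [2.232, 2.209, 0.003]
contact_force: [0.3, 0.2, -1.6]
grip_width: 0.0332
gripper_force: 30.6
```

```bash
python3 go.py .6485,.0885,.1638,-.6; python3 -c "
from h import *
v=grab('scene','s2')"
```

```text
at [0.649  0.0902 0.1695] yaw -0.60 w 0.0332
.6485,.0885,.1638,-.6 [-0.18 -0.05  0.57] -0.0
```

>>> {"fn": "move_arm", "kwargs": {"rows": [-0.1,-0.05,0.2,0,-0.1,-0.05,0.35,0,-0.1,-0.05,0.45,0,-0.1,-0.05,0.5,0,-0.1,-0.05,0.5,0]}}

```text
clock: 25.05
tcp_pos: [0.6478, 0.0893, 0.1639]
orientation: [-2.233, -2.21, -0.001]
contact_force: [-2.5, 0.3, 5.0]
grip_width: 0.0329
gripper_force: 31.2
```

Contact felt at the expected height, so I release slowly and rise.

>>> {"fn": "move_arm", "kwargs": {"rows": [0,0,0,0,0,0,0,0,0,0,0,0,0,0,0,0,0,0,0,0], "fingers": 1}}

```text
clock: 25.68
tcp_pos: [0.6477, 0.0893, 0.1632]
orientation: [-2.233, -2.21, 0.0]
contact_force: [0.4, -0.6, -0.6]
grip_width: 0.0854
gripper_force: 0.0
```

>>> {"fn": "move_arm", "kwargs": {"rows": [0,0,-2,0,0,0,-6,0,0,0,-11,0,0,0,-14,0,5,-5,-14,0,10,-10,-14,0,15,-15,-14,0,15,-15,-14,0,15,-15,-14,0]}}

```text
clock: 26.8
tcp_pos: [0.4982, 0.2428, 0.3045]
orientation: [-2.228, -2.214, -0.003]
contact_force: [0.3, -0.4, -0.2]
grip_width: 0.0854
gripper_force: 0.0
```

```bash
python3 - <<'E'
from h import *
a=grab('scene','s3');b=grab('top','t3')
g=lambda im:np.clip(255*(im/255.)**0.6,0,255).astype(np.uint8)
A=cv2.resize(a[150:320,180:400],(660,510),interpolation=cv2.INTER_CUBIC)[60:400]; B=cv2.resize(b[105:185,235:420],(660,285),interpolation=cv2.INTER_CUBIC)[:255]
cv2.imwrite('pics/fin.png',g(np.vstack([A,B])))
E
```

```text
(no output)
```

View pics/fin.png

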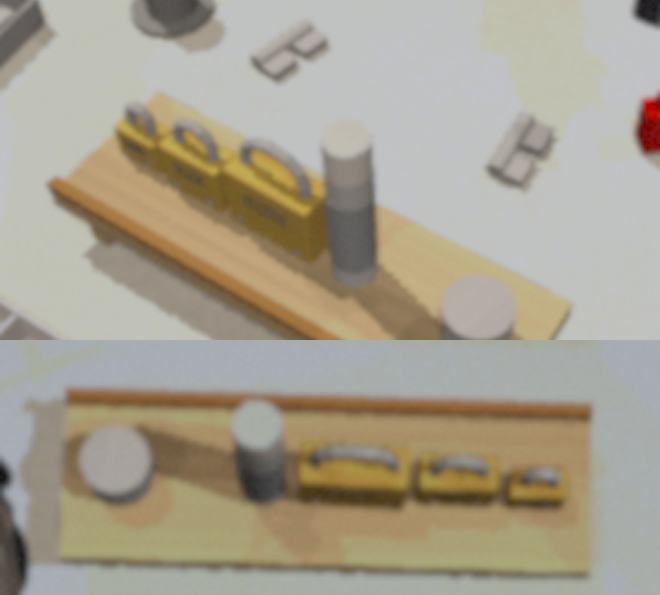

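The final picture shows all four standing in one row: small (537,485), medium (458,475), large (353,470) and can (260,470), all upright with small gaps. The tin at (115,460) has not moved.

```bash
python3 -c "
from bench import r
print(r.hand_in())"
```

```text
the job is handed in; nothing more can be done
None
```

I've handed in the job at about 27 s of robot time: small, medium and large padlocks, then the can, stand upright in one row with roughly 1 cm gaps, and neither the small padlock nor the tin shows any shift in the last picture. By my measurements the row lies about 2–3 mm in front of the board's middle line, between that line and the small padlock, which measured about 5 mm in front of it.

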